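# Load the dipping board and uncap the push-and-turn bottle

### The arm

A 6-joint arm with a two-finger parallel gripper is mounted at the origin on a cart in front of the work surface, level with it; the furniture and walls round the work are solid. World frame = base frame: x ahead of the robot, y to its left, z up, the work surface at z = 0. Lengths are in m, angles in rad, forces in N, time in s.
With the tool pointing down it reaches from about 0.35 to 0.975 m from the base axis. Payload 7.1 kg.
Tool frame: the origin (TCP) lies midway between the tips of the shut fingers; the grasp point (between the pads) lies 19 mm behind it; z points along the fingers, y is the line along which they close (so a half turn about z gives the same grasp; the last joint's range is limited). The gripper opens to 88 mm and grips with 3 to 60 N. Pads are 20 mm wide; open, the fingers measure 115 mm over their backs; the gripper's body (75 mm by 178 mm) begins 61 mm behind the grasp point.
Start: joints at [1.29, 0.423, 1.63, -0, 1.089, -0.019], TCP at [0.162, 0.604, 0.223] pointing down, gripper open.
Joint ranges: [-3, 3], [-0.9, 2.11], [0.09, 2.58], [-1.31, 4.45], [0.11, 2.69], [-2.54, 2.54]. Speed limits (rad/s): [2.39, 2.39, 3.01, 3.14, 3.14, 3.14].

### API

Orientations are given as a unit quaternion [w, x, y, z].
In Python, from station import move_pose, movel, movej, command_gripper, wait, inverse_kinematics, read_camera, camera_info, MotionError, job_done, get_time, get_joint_pos, get_qvel, get_effort, get_tcp_pos, get_ee_rot, get_ft_force, get_ft_torque, get_grip_width, get_finger_force gives the robot as it stands. Calls block until the motion is done:
- move_pose(position, orientation): joint-space move of the TCP to a pose.
- movel(position, frame=None, v=0.15, until_force=None): straight line of the TCP; frame=None keeps the orientation; v is the mean speed in m/s. With until_force (N) it stops when the force on the tool has changed by that much, and returns True; else False.
- movej(angles): joint-space move.
- command_gripper(opening): opening from 0.0 (shut) to 1.0 (fully open); the grip force is fixed at half the most; returns when the fingers have stopped.
- wait(seconds).
- inverse_kinematics(position, orientation): joint angles nearest the present ones, or None.
- read_camera(name): name is "scene" or "top"; returns the picture (384x512x3 uint8, red, green, blue); there is no depth.
- camera_info(name): a dict with "intrinsics" (3x3 intrinsics, pixels), "dist" ([k1, k2, p1, p2, k3] as OpenCV has them; the pictures are not rectified), "T" (4x4, takes a point from camera to world coordinates). Camera axes: x right, y up, looking along -z (the intrinsics and any distortion apply to the point x, -y, -z); pixel columns grow to the right and rows downward; lengths in m; the calibration is good to about 2 mm. A picture is of the moment at which its call begins. camera_info takes no time and is no camera call.
A pose or a line that the arm cannot do raises MotionError and nothing moves.
- job_done(): hands the job in; it is judged then, once.
Readings, each from a call of its own:
- get_time(): time.
- get_joint_pos(): joint angles.
- get_qvel(): joint speeds.
- get_effort(): joint torques, N m.
- get_tcp_pos(): TCP position.
- get_ee_rot(): TCP orientation.
- get_ft_force(): force on the tool from outside, world axes, zero at the start.
- get_ft_torque(): the same for the moment, N m.
- get_grip_width(): opening from 0.0 (shut) to 1.0 (fully open).
- get_finger_force(): force on a finger pad.
Only numpy, scipy, OpenCV 4.12 (cv2) and the standard library are available. Lean on these libraries where they do the work, as an engineer would, in place of code of your own. Each camera call takes 0.05 s, during which the arm holds its last target. There are 200 camera calls.

### The job

Get the dowel dipping board ready: stand the two dowel pins in its bores, the thick pin in the wide bore and the thin one in the narrow bore, each down to the bottom and let go. Then open the bottle in the middle of the board: press its black safety cap down, keep it pressed while you turn it anticlockwise a quarter turn, and lift it straight up off the neck. Finish while still holding the cap upright and still in the gripper, over the bottle with about 8 cm of air between cap and neck; leave the pins in their bores and everything else on the bench where it is.

Things in the scene. Friction and masses are not known exactly. Their poses are not given: they have to be found in the camera images.
- pin_thick: Loose birch dowel pin, 24 mm diameter, 85 mm long, standing on end on the bench; about 30 g. Origin: centre of its lower end, z up along the pin. The two pins may stand in either order.
- pin_thin: Loose birch dowel pin, 16 mm diameter, 85 mm long, standing on end on the bench; about 30 g. Origin: centre of its lower end, z up along the pin.
- bore_wide (a point): Centre of the mouth of the wide bore (27 mm diameter, 28 mm deep, blind, 2 mm chamfer) in the board's top face, 105 mm from the bottle's axis; takes the thick pin. z up; x, y as the board. A pin standing in it sticks out 57 mm.
- bore_narrow (a point): Centre of the mouth of the narrow bore (19 mm diameter, 28 mm deep, blind, 2 mm chamfer), 105 mm from the bottle's axis on the other side; takes the thin pin. z up. From the pins the way over the bottle needs height: the cap's top is 133 mm above the bench.
- board: Fixed wooden dipping board lying on the bench, 90 (x) x 280 (y) x 36 (z) mm, the bottle sunk in its middle, one bore near each end. Origin: centre of its underside.
- bottle: White plastic bottle, 72 mm across, fixed in the board: it neither turns nor lifts. Origin: centre of its bottom, 9 mm above the bench; its shoulder is 62 mm and its neck rim 88 mm above the origin. With the cap locked on, bottle and cap share their x axes (give or take 0.15 rad).
- mouth (a point): Centre of the neck's rim, 88 mm above the bottle's origin. A spring seal in it lifts the locked cap with about 8 N. To unlock, press the cap down 6 mm or more (about 11 N; it bottoms at 8 mm, about 13 N) and keep it down while turning it anticlockwise (positive yaw).
- cap: Black round push-and-turn cap, 57 mm diameter, about 120 g, on the neck. Origin: centre of its skirt's lower edge, z up. Skirt with flat top 29 mm high; with the grip bar on top 51 mm. Locked, its origin is 72 mm above the bottle's. Unpressed, or clockwise, it jams after 0.1 rad: do not force it. Turned 1.1 to 2.0 rad anticlockwise from above (best a quarter turn, 1.4 to 1.6) it lifts off.
- grip_bar (a point): Middle of the straight grip bar on the cap: 14 mm wide (cap x), 46 mm long (cap y), 22 mm tall, rounded edges. The point is 40 mm above the cap's origin, 11 mm above the cap's flat top (fingertips may rest there), 11 mm below the bar's top. Pinch across the 14 mm, along the cap's x.
- sanding_block: bystander: cork-faced wooden sanding block, 60x107x30 mm, right of the pins. Leave it where it is. Origin: centre of its underside.
- offcut_strip: bystander: thin wooden strip 20x92x11 mm, lying behind the pins near the stair. Leave it where it is. Origin: centre of its underside.
- wax_tin: bystander: flat round dark wax tin, 77 mm across, 32 mm high, left of the board. Leave it where it is. Origin: centre of its underside.
- offcut_stub: bystander: short wooden block 36x58x36 mm, left of the board near the bench edge. Leave it where it is. Origin: centre of its underside.
- glue_bottle: bystander: glue bottle 46 mm across, 156 mm tall, right of the leaning broom. Leave it where it is. Origin: centre of its underside.
- marking_gauge: bystander: wooden marking gauge 62x200x68 mm, right of the leaning broom. Leave it where it is. Origin: centre of its underside.
- broom_handle (a point): Fixed obstacle: point on a broom's round handle (27 mm thick) leaning over the bench right of the pins. It passes the bench's front edge at x 0.37, y -0.21 and rises to x 0.54, y -0.22, z 0.51. Swing past it drawn in (tool within 0.33 m of the base axis). Also fixed: the model stair behind the work; its treads and newel begin at x 0.59, 80 mm and more above the bench.
- bar_end (a point): Middle of one end face of the grip bar (cap's +y end), 23 mm from the cap's axis; it shows how far the cap has turned. With the cap locked it lies on the bottle's +y side, after a quarter turn anticlockwise on its -x side.

How it is judged:
On the way, in this order (a step that is already met when the one before it is completed fails the run):
1. both pins stand in their bores, let go, with the cap still locked on the bottle (horizontal distance between pin_thick and bore_wide below 0.005 m and z of pin_thick in the frame of bore_wide below -0.023 m and angle between each of pin_thick, pin_thin's own z axis and vertical below 0.12 rad and contact force between the fingers and pin_thick below 0.1 N and horizontal distance between pin_thin and bore_narrow below 0.005 m and z of pin_thin in the frame of bore_narrow below -0.023 m and contact force between the fingers and pin_thin below 0.1 N and z of cap in the frame of bottle below 0.075 m and angle between the x axis of cap and the x axis of bottle, either way round below 0.3 rad), for 0.2 s.
2. the cap is pressed down past its locking step before it is turned (z of cap in the frame of bottle below 0.067 m and angle between the x axis of cap and the x axis of bottle, either way round below 0.35 rad), for 0.04 s.
3. the cap, still on the neck, is turned free anticlockwise (x of bar_end in the frame of bottle below -0.0203 m and z of cap in the frame of bottle below 0.079 m), for 0.04 s.
At the end, for the whole second after the job is handed in: Each pin in its own bore: within 5 mm of its centre, 23 mm deep or more, upright, untouched. The fingers alone hold the cap (over 1 N), at rest, within 0.3 rad of upright, its lower edge 40 to 160 mm above the neck's rim and within 35 mm of the bottle's axis (horizontal distance between pin_thick and bore_wide below 0.005 m and z of pin_thick in the frame of bore_wide below -0.023 m and angle between each of pin_thick, pin_thin's own z axis and vertical below 0.12 rad and contact force between the fingers and pin_thick below 0.1 N and horizontal distance between pin_thin and bore_narrow below 0.005 m and z of pin_thin in the frame of bore_narrow below -0.023 m and contact force between the fingers and pin_thin below 0.1 N and z of cap in the frame of mouth between 0.04 and 0.16 m and horizontal distance between cap and mouth below 0.035 m and angle between cap's own z axis and vertical below 0.3 rad and contact force between the fingers and cap above 1 N and contact force between cap and bottle below 0.1 N and linear speed of cap below 0.03 m/s); the arm keeps its last pose, push and grip.
It fails at once if a bystander on the bench is shifted by more than 3 cm (distance of any of sanding_block, offcut_strip, wax_tin, offcut_stub, glue_bottle, marking_gauge from where it was at the start of the episode above 0.03 m).
It also fails if it takes over 72 s, if anything falls off the work surface, if the arm or the gripper's body presses on something with over 40 N, if the wrist force passes 120 N, or if a joint passes its speed limit or range.

## Working session

There is one attempt and no reset: what is moved stays moved. The work goes in short steps, each a Python script; the robot and the scene stay as the last script left them, time stands still between calls to the robot, and variables do not carry over. Pictures are saved under pics/ and viewed, at most 10 in all, crops included, and the job is handed in when it is done.

```bash
ls; mkdir -p pics; python3 - <<'E'
from station import *
import cv2,numpy as np
np.set_printoptions(precision=4,suppress=True)
for n in("scene","top"):
    im=read_camera(n);cv2.imwrite(f"pics/{n}0.png",cv2.resize(im[:,:,::-1],(800,600),interpolation=cv2.INTER_CUBIC))
    cv2.imwrite(f"{n}0_raw.png",im[:,:,::-1])
    c=camera_info(n);print(c)
print(get_tcp_pos(),get_ee_rot(),get_time(),get_grip_width())
E
```

```text
pics
{'intrinsics': array([[381.3981,   0.    , 263.4199],
       [  0.    , 381.3981, 193.1709],
       [  0.    ,   0.    ,   1.    ]]), 'dist': array([-0.0023,  0.    ,  0.    ,  0.    ,  0.    ]), 'T': array([[ 0.4929,  0.6441, -0.585 , -0.4398],
       [-0.8701,  0.3705, -0.3251, -0.4896],
       [ 0.0073,  0.6692,  0.743 ,  1.3039],
       [ 0.    ,  0.    ,  0.    ,  1.    ]])}
{'intrinsics': array([[369.5512,   0.    , 265.6565],
       [  0.    , 369.5512, 196.4886],
       [  0.    ,   0.    ,   1.    ]]), 'dist': array([-0.0552,  0.    ,  0.    ,  0.    ,  0.    ]), 'T': array([[-0.0244,  0.9892, -0.1442,  0.3306],
       [-0.9996, -0.026 , -0.0092,  0.0303],
       [-0.0129,  0.1439,  0.9895,  1.3182],
       [ 0.    ,  0.    ,  0.    ,  1.    ]])}
[0.1616 0.6032 0.222 ] [-0.0001  0.1305  0.9914 -0.0007] 0.1 1.005012290581944
```

View pics/top0.png

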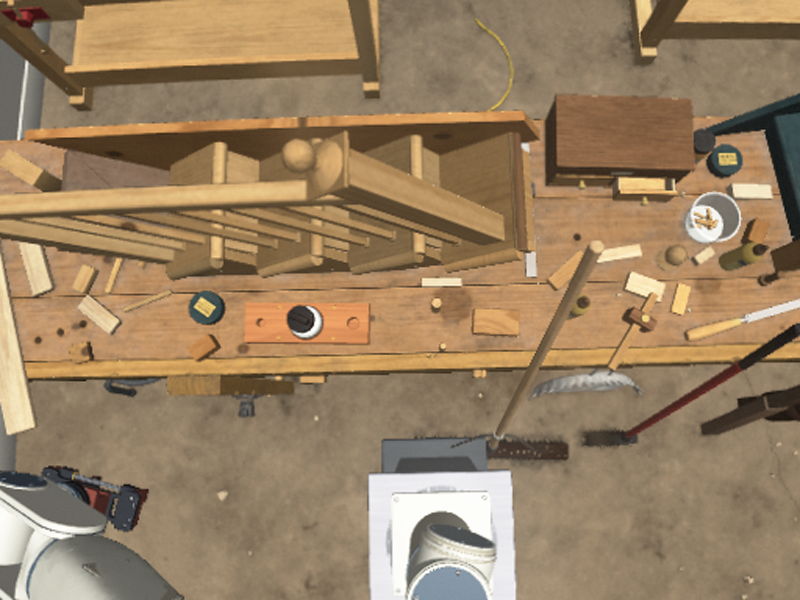

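View pics/scene0.png

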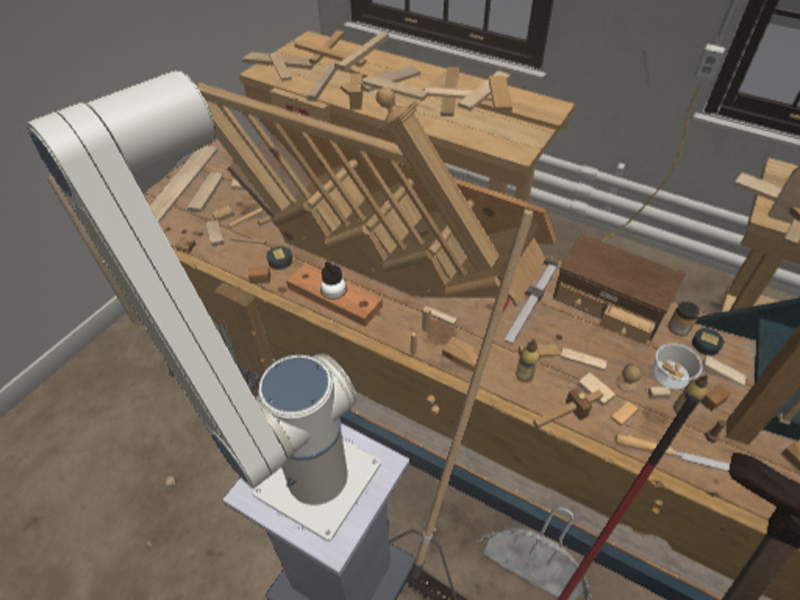

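The top view shows the board at about (245–370, 302–345), with the narrow bore left (260,322), the wide bore right (352,322) and the cap at (303,320). The pins stand at (436,305), thick, and (443,347), thin. The scene view agrees; I'll enlarge both.

```bash
python3 - <<'E'
import cv2
a=cv2.imread("top0_raw.png")[188:232,150:300]   # x5.33
cv2.imwrite("pics/topc.png",cv2.resize(a,None,fx=5.3333,fy=5.3333,interpolation=cv2.INTER_CUBIC)); print(a.shape)
a=cv2.imread("scene0_raw.png")[155:235,180:300]
cv2.imwrite("pics/scenec.png",cv2.resize(a,None,fx=6.6667,fy=6.6667,interpolation=cv2.INTER_CUBIC))
E
```

```text
(44, 150, 3)
```

View pics/topc.png

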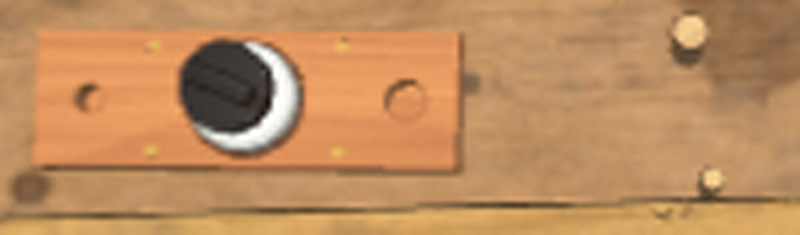

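View pics/scenec.png

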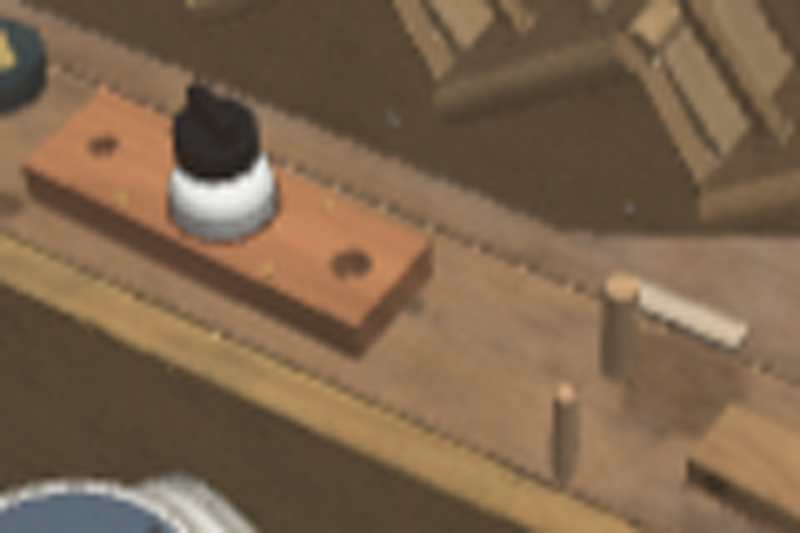

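Top crop: narrow bore (90,98), wide bore (405,100), cap disc centre (227,86), bar running from about (196,70) to (250,95). The thick pin's top is at (690,32) and the thin pin's at (712,178). Scene crop: bores at (104,145) and (352,264), pin tops at (621,285) and (566,392), pin bases at (616,374) and (563,478).

```bash
cat >h.py <<'E'
from station import *
import cv2,numpy as np
from scipy.spatial.transform import Rotation as R
np.set_printoptions(precision=4,suppress=True)
CI={n:camera_info(n) for n in("scene","top")}
def ray(n,uv):
    c=CI[n];p=cv2.undistortPoints(np.array([[uv]],float),c["intrinsics"],c["dist"])[0,0]
    return c["T"][:3,3],c["T"][:3,:3]@np.array([p[0],-p[1],-1])
def at(n,uv,z):
    o,d=ray(n,uv);return o+d*(z-o[2])/d[2]
def proj(n,P):
    c=CI[n];q=(np.asarray(P)-c["T"][:3,3])@c["T"][:3,:3];q=q*[1,-1,-1]
    return cv2.projectPoints(q.reshape(1,1,3),np.zeros(3),np.zeros(3),c["intrinsics"],c["dist"])[0][0,0]
def tri(a,b):
    (o,d),(p,e)=ray("top",a),ray("scene",b);d=d/np.linalg.norm(d);e=e/np.linalg.norm(e)
    A=np.c_[d,-e];s=np.linalg.lstsq(A,p-o,rcond=None)[0];return (o+d*s[0]+p+e*s[1])/2,np.linalg.norm(o+d*s[0]-p-e*s[1])
tc=lambda u,v:((u+.5)/5.3333-.5+150,(v+.5)/5.3333-.5+188)
sc=lambda u,v:((u+.5)/6.6667-.5+180,(v+.5)/6.6667-.5+155)
def quat(yaw):  # tool down, tool y at world angle yaw
    y=np.array([np.cos(yaw),np.sin(yaw),0]);z=np.array([0,0,-1.])
    q=R.from_matrix(np.c_[np.cross(y,z),y,z]).as_quat();return q[[3,0,1,2]]
E
python3 - <<'E'
from h import *
for k,a,b,z in [("narrow",(90,98),(104,145),.036),("wide",(405,100),(352,264),.036),("thick",(690,32),(621,285),.085),("thin",(712,178),(566,392),.085)]:
    print(k,at("top",tc(*a),z),at("scene",sc(*b),z),tri(tc(*a),sc(*b)))
print("bases",at("scene",sc(616,370),0),at("scene",sc(563,478),0))
for a in [(40,30),(461,33),(460,168),(35,165)]: print("corner",at("top",tc(*a),.036))
print("cap flat",at("top",tc(227,86),.110),"bar",at("top",tc(196,70),.132),at("top",tc(250,95),.132))
print("barscene",at("scene",sc(193,93),.132))
# quat check
M=R.from_quat(get_ee_rot()[[1,2,3,0]]).as_matrix();print(M)
E
```

```text
narrow [0.4929 0.3921 0.036 ] [0.4919 0.3924 0.036 ] (array([0.4928, 0.3927, 0.035 ]), np.float64(0.0007783441853104831))
wide [0.4863 0.1835 0.036 ] [0.4842 0.1823 0.036 ] (array([0.4866, 0.184 , 0.0327]), np.float64(0.00018925377277331882))
thick [ 0.519  -0.0034  0.085 ] [ 0.5189 -0.0023  0.085 ] (array([ 0.5186, -0.003 ,  0.0857]), np.float64(0.000921818560724918))
thin [ 0.4262 -0.0144  0.085 ] [ 0.4249 -0.015   0.085 ] (array([ 0.4263, -0.0144,  0.0832]), np.float64(0.00025577638119597034))
bases [ 0.5181 -0.0015  0.    ] [ 0.4226 -0.015  -0.    ]
corner [0.5392 0.4263 0.036 ]
corner [0.5298 0.1461 0.036 ]
corner [0.4407 0.1479 0.036 ]
corner [0.4494 0.4281 0.036 ]
cap flat [0.4889 0.2854 0.11  ] bar [0.4963 0.2998 0.132 ] [0.4801 0.2666 0.132 ]
barscene [0.4894 0.3035 0.132 ]
[[-0.9659  0.2588 -0.0003]
 [ 0.2588  0.9659 -0.0013]
 [-0.     -0.0013 -1.    ]]
```

Both cameras agree within 2 mm: board centre at (0.4895, 0.2873), yaw −0.033, and the bore spacing fits. Picking the thick pin first, gripped near its top so the gripper body clears the cap.

```bash
cat >>h.py <<'E'
C=np.array([.4893,.2874]);D=np.array([.0325,.9995])
BORE={"wide":C-.105*D,"narrow":C+.105*D}
Q=quat(np.pi/2)
def st(t=""):print(t,round(get_time(),1),get_tcp_pos(),"F",get_ft_force(),"w",round(get_grip_width()*88,1),"ff",get_finger_force())
E
python3 - <<'E'
from h import *
for p in [(.45,.25,.25),(.5185,-.003,.053),(.4255,-.0145,.053),(*BORE["narrow"],.061),(*BORE["wide"],.061)]: print(inverse_kinematics(p,Q))
movel([.44,.3,.25],v=.4)
p=(.5187,-.0028)
move_pose([*p,.2],Q);st()
movel([*p,.053],v=.15,until_force=15);st("down")
command_gripper(0);st("grip")
movel([*p,.215],v=.25)
b=BORE["wide"]
movel([*b,.215],v=.25);movel([*b,.105],v=.15);st("above")
im=read_camera("scene");cv2.imwrite("pics/s1.png",cv2.resize(im[130:250,170:330,::-1],None,fx=5,fy=5,interpolation=cv2.INTER_CUBIC))
E
```

```text
[ 0.484   0.2274  1.8457 -0.      1.0685 -1.0868]
[-0.0287  0.5368  1.9579 -0.      0.6469 -1.5995]
[-0.062   0.4504  2.1564 -0.      0.5348 -1.6328]
[ 0.6536  0.6395  1.7025 -0.      0.7995 -0.9172]
[ 0.3363  0.5227  1.955  -0.      0.6639 -1.2345]
 2.5 [ 0.5188 -0.0016  0.2001] F [-0.4964  0.8937  0.9618] w 87.9 ff 0.0
down 3.6 [ 0.5193 -0.0027  0.0537] F [0.1293 0.24   0.0244] w 88.0 ff 0.0
grip 4.6 [ 0.5187 -0.0028  0.0529] F [-0.1284 -0.3798  0.1248] w 23.7 ff 29.99735135002993
above 7.2 [0.4865 0.1823 0.1056] F [ 0.2486  0.165  -0.8588] w 23.3 ff 29.9974839866627
```

View pics/s1.png

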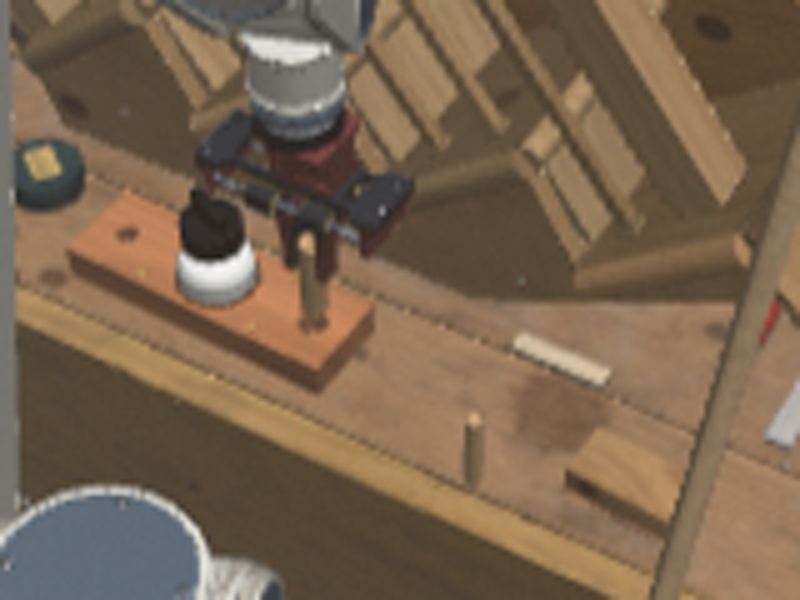

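The pin is held upright right over the wide bore, with the pin's bottom at about (312,320). Inserting it.

```bash
cat >>h.py <<'E'
def insert(b,zb=.0605):
    """lower till bottom; small spiral if caught on the rim"""
    for dx,dy in [(0,0),(.002,0),(-.002,0),(0,.002),(0,-.002),(.003,.003),(-.003,.003),(.003,-.003),(-.003,-.003)]:
        movel([b[0]+dx,b[1]+dy,.097],v=.1)
        hit=movel([b[0]+dx,b[1]+dy,zb],v=.05,until_force=12);st(f"ins {dx} {dy} {hit}")
        if get_tcp_pos()[2]<.068:return True
    return False
def release():
    command_gripper(1);st("open");p=get_tcp_pos();movel([p[0],p[1],.2],v=.25);st("up")
E
python3 - <<'E'
from h import *
b=BORE["wide"]
if insert(b):
    release()
    p=(.4258,-.0147)
    movel([*p,.2],v=.3)
    movel([*p,.053],v=.15,until_force=15);st("down")
    command_gripper(0);st("grip")
    movel([*p,.235],v=.25)
    b=BORE["narrow"]
    movel([*b,.235],v=.25);movel([*b,.105],v=.15);st("above")
    im=read_camera("scene");cv2.imwrite("pics/s2.png",cv2.resize(im[130:250,170:330,::-1],None,fx=5,fy=5,interpolation=cv2.INTER_CUBIC))
E
```

```text
ins 0 0 True 8.2 [0.4858 0.1832 0.0608] F [-0.9788  0.9551  5.2615] w 23.8 ff 29.99703811132349
open 9.3 [0.4856 0.1833 0.0613] F [0.4164 0.7512 0.231 ] w 87.8 ff 0.0
up 10.0 [0.485  0.1831 0.1992] F [ 0.6676 -0.2881 -1.2255] w 88.0 ff 0.0
down 12.0 [ 0.4264 -0.0145  0.0535] F [0.3465 0.4615 0.6356] w 88.0 ff 0.0
grip 13.1 [ 0.4258 -0.0147  0.053 ] F [-0.4369 -0.5994 -0.0529] w 15.5 ff 29.996608465444297
above 16.8 [0.4933 0.3927 0.1059] F [-0.5483  0.2469 -0.5801] w 15.4 ff 29.996726339450106
```

View pics/s2.png

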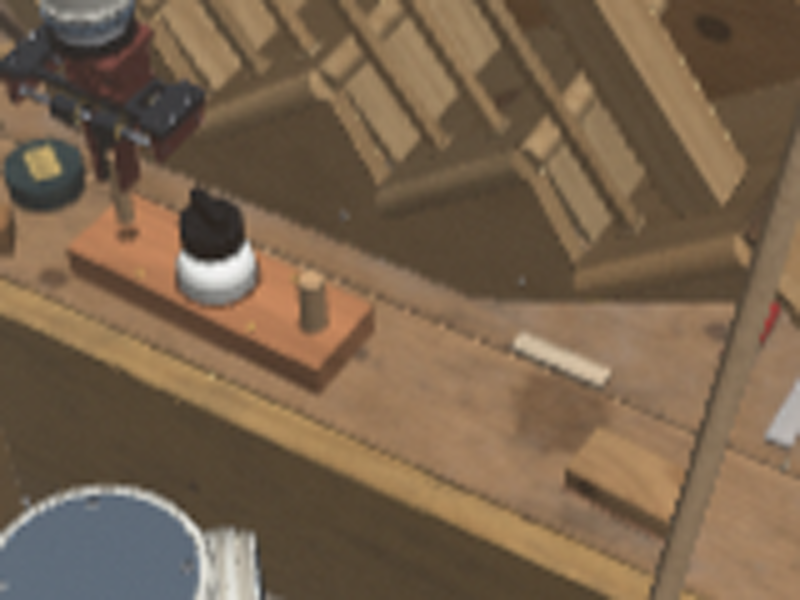

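The thick pin stands seated in the wide bore at (312,300), and the thin pin hangs over the narrow bore at (127,232). Next I'll insert the thin pin, release it and look closely at the cap.

```bash
python3 - <<'E'
from h import *
if insert(BORE["narrow"]):
    release()
movel([.40,.42,.24],v=.3)
outs=[]
for n,(x,y) in (("top",(178,188)),("scene",(198,162))):
    im=read_camera(n)[:,:,::-1]
    print(n,x,y)
    c=cv2.resize(im[y:y+34,x:x+40],None,fx=10,fy=10,interpolation=cv2.INTER_CUBIC)
    outs.append(np.clip(255*(c/255.)**.5,0,255).astype('uint8'))
cv2.imwrite("pics/cap.png",np.hstack(outs))
im=read_camera("top");cv2.imwrite("pics/t3.png",cv2.resize(im[180:240,150:300,::-1],None,fx=5.333,fy=5.333,interpolation=cv2.INTER_CUBIC))
E
```

```text
ins 0 0 True 17.8 [0.4931 0.3932 0.061 ] F [ 0.0306 -0.2967  4.9023] w 15.5 ff 30.00004694913514
open 19.0 [0.4931 0.3933 0.0608] F [ 0.2437  0.2954 -0.1153] w 87.9 ff 0.0
up 19.7 [0.4924 0.3929 0.199 ] F [0.2244 0.1409 0.2718] w 87.9 ff 0.0
top 178 188
scene 198 162
```

View pics/cap.png

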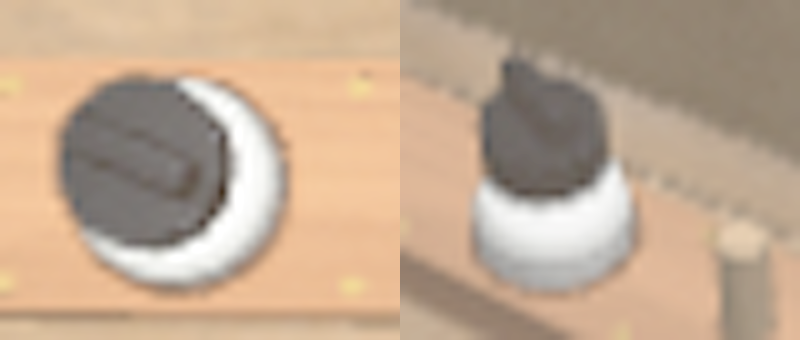

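View pics/t3.png

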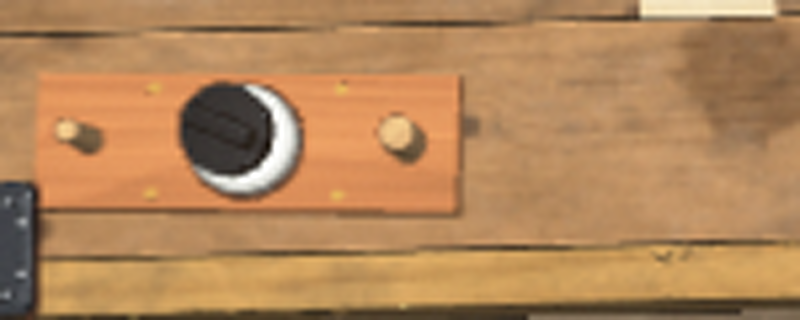

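Both pins are seated: in the top view the thin one's top is at (67,130) and the thick one's at (397,133). In the cap crop the bar's upper edge runs (85,115)→(190,155) and its lower edge (80,150)→(175,190). I'll get the yaw from that and check it by projecting the model.

```bash
python3 - <<'E'
from h import *
t=lambda u,v:((u+.5)/10-.5+178,(v+.5)/10-.5+188)
for a,b in [((85,115),(190,155)),((80,150),(175,190)),((78,130),(183,173))]:
    A,B=at("top",t(*a),.132),at("top",t(*b),.132);d=A-B;print(A,B,np.degrees(np.arctan2(d[1],d[0])),np.linalg.norm(d),(A+B)[:2]/2)
print("disc",at("top",t(145,160),.110))
for yaw in (-.5,-.42,-.34):
    y=np.array([-np.sin(yaw),np.cos(yaw)]);x=np.array([y[1],-y[0]])
    c=np.array([(proj("top",[*(C+s*.023*y+r*.007*x),.132])+.5-[178,188])*10-.5 for s,r in((1,1),(-1,1),(-1,-1),(1,-1))])
    e=np.array([(proj("scene",[*(C+s*.023*y+r*.007*x),.132])+.5-[198,162])*10-.5+[400,0] for s,r in((1,1),(-1,1),(-1,-1),(1,-1))])
    print(yaw,c.round().tolist(),e.round().tolist())
    cur=get_joint_pos();print([inverse_kinematics([*C,.114],quat(a)) for a in (yaw,yaw+np.pi)])
E
```

```text
[0.5018 0.3008 0.132 ] [0.4878 0.2664 0.132 ] 67.85718779488477 0.037205022353252945 [0.4948 0.2836]
[0.4904 0.3024 0.132 ] [0.4765 0.2713 0.132 ] 65.96473588373405 0.0341096787485465 [0.4834 0.2868]
[0.497  0.3031 0.132 ] [0.482  0.2687 0.132 ] 66.49269012260544 0.0375697155080722 [0.4895 0.2859]
disc [0.4894 0.2857 0.11  ]
-0.5 [[75.0, 101.0], [198.0, 165.0], [177.0, 203.0], [54.0, 139.0]] [[531.0, 46.0], [578.0, 109.0], [549.0, 121.0], [502.0, 57.0]]
[array([ 0.5101,  0.4879,  1.8293, -0.    ,  0.8244,  1.0101]), array([ 0.5101,  0.4879,  1.8293, -0.    ,  0.8244, -2.1315])]
-0.42 [[71.0, 106.0], [199.0, 159.0], [181.0, 199.0], [53.0, 145.0]] [[527.0, 47.0], [581.0, 106.0], [554.0, 120.0], [499.0, 60.0]]
[array([ 0.5101,  0.4879,  1.8293, -0.    ,  0.8244,  0.9301]), array([ 0.5101,  0.4879,  1.8293, -0.    ,  0.8244, -2.2115])]
-0.34 [[67.0, 110.0], [199.0, 153.0], [185.0, 194.0], [53.0, 151.0]] [[522.0, 48.0], [584.0, 104.0], [558.0, 118.0], [496.0, 62.0]]
[array([ 0.5101,  0.4879,  1.8293, -0.    ,  0.8244,  0.8501]), array([ 0.5101,  0.4879,  1.8293, -0.    ,  0.8244, -2.2915])]
```

Projection fits a cap yaw of about −0.41 rad, and joint 6 has room for the quarter turn. Gripping, pressing, then turning with joint 6 only.

```bash
python3 - <<'E'
from h import *
p=(C+[.4894,.2859])/2; q=quat(-.41);print(p)
movel([*get_tcp_pos()[:2],.26],v=.2)
move_pose([*p,.2],q);st()
movel([*p,.13],v=.15)
hit=movel([*p,.106],v=.03,until_force=4);st(f"touch {hit}")
z0=get_tcp_pos()[2]
movel([*p,z0+.001],v=.03);st("back")
command_gripper(0);st("grip")
z1=get_tcp_pos()[2]
hit=movel([*p,z1-.008],v=.03,until_force=35);st(f"press {hit}")
wait(.1);st("pressed");print(get_ft_torque())
E
```

```text
[0.4894 0.2866]
 22.1 [0.4892 0.2868 0.1997] F [-0.4475  0.0746 -0.4638] w 87.8 ff 0.0
touch False 23.7 [0.4894 0.2867 0.1061] F [0.3839 0.1248 0.2256] w 87.5 ff 0.0
back 23.9 [0.4895 0.2867 0.1074] F [-0.1167  0.5865 -0.3184] w 87.8 ff 0.0
grip 24.6 [0.4891 0.2867 0.107 ] F [-2.405   1.9698  0.841 ] w 55.7 ff 30.00027447938919
press False 25.0 [0.4892 0.2868 0.0997] F [-4.2564 -0.5084 10.2189] w 55.5 ff 30.002144873142242
pressed 25.1 [0.4892 0.2868 0.0998] F [-4.8287 -1.0677 11.3229] w 55.8 ff 30.002092123031616
[-0.1466  0.941   0.0479]
```

The open fingers straddled the skirt (width 56 mm), so there was no touch on the flat top. I'll ease off, release, half-close the fingers above the cap and pinch the bar instead.

```bash
python3 - <<'E'
from h import *
p=np.array([.4894,.2866])
movel([*p,.107],v=.05);st("up")
command_gripper(1);movel([*p,.150],v=.15)
command_gripper(.42);st("half")
hit=movel([*p,.105],v=.03,until_force=4);st(f"touch {hit}")
z0=get_tcp_pos()[2]
if hit and z0>.106:
    movel([*p,z0+.0015],v=.03)
    command_gripper(0);st("grip")
im=read_camera("top");cv2.imwrite("pics/t4.png",cv2.resize(im[170:230,150:250,::-1],None,fx=8,fy=8,interpolation=cv2.INTER_CUBIC))
E
```

```text
up 25.4 [0.4894 0.2869 0.1074] F [-3.3209  1.328   6.9293] w 55.4 ff 30.004661679267883
half 27.4 [0.4894 0.2866 0.1501] F [ 0.3848  0.0487 -0.9232] w 37.1 ff 0.0
touch True 28.6 [0.4894 0.2866 0.1096] F [-0.2708 -1.0003  6.5368] w 36.7 ff 3.3855780749581754
grip 29.4 [0.4893 0.2866 0.111 ] F [-0.3097  0.5909 -0.0289] w 14.1 ff 29.98767614364624
```

Touch came at 0.1096 (flat top expected at 0.110) and the width is 14.1 mm, so the bar is pinched. Now press, turn and lift.

```bash
python3 - <<'E'
from h import *
p=np.array([.4893,.2866])
movel([*p,.1025],v=.03,until_force=35);wait(.1);st("pressed")
j0=np.array(get_joint_pos());ok=get_ft_force()[2]>8
for a in (.15,.4,.8,1.2,1.5):
    if not ok:break
    j=j0.copy();j[5]-=a;movej(j);T=get_ft_torque();st(f"turn {a}");print(T,get_joint_pos()[5]-j0[5])
    if abs(T[2])>2.5:print("jam?");break
else:
    wait(.1)
    movel([*get_tcp_pos()[:2],.125],v=.05);st("lift a")
    movel([*get_tcp_pos()[:2],.206],v=.1);wait(.3);st("lift")
    im=read_camera("scene");cv2.imwrite("pics/s5.png",cv2.resize(im[120:240,150:310,::-1],None,fx=5,fy=5,interpolation=cv2.INTER_CUBIC))
E
```

```text
pressed 29.9 [0.4893 0.2866 0.1035] F [-4.5733 -1.9852 10.673 ] w 13.9 ff 29.988617599010468
turn 0.15 30.2 [0.4901 0.287  0.1048] F [-1.0008 -0.8433 10.0315] w 13.9 ff 29.99026447534561
[-0.2263  0.4343  0.0265] -0.15065389356458714
turn 0.4 30.6 [0.4907 0.2873 0.105 ] F [-0.7045 -0.0985  9.4668] w 14.0 ff 29.992244839668274
[-0.1063  0.1599  0.0268] -0.4004791437555719
turn 0.8 31.0 [0.4911 0.2875 0.1051] F [ 0.2067 -0.1357 10.4078] w 14.2 ff 29.989574253559113
[-0.0635  0.0177  0.045 ] -0.8002610818292907
turn 1.2 31.5 [0.4912 0.2875 0.1052] F [ 1.6552  0.7212 10.0405] w 13.7 ff 29.991158545017242
[ 0.0071 -0.1435  0.0553] -1.2002678983099555
turn 1.5 31.9 [0.492  0.2878 0.1054] F [1.8738 0.2367 9.1844] w 13.9 ff 29.992881417274475
[ 0.0155 -0.4704 -0.006 ] -1.5003952926862847
lift a 32.6 [0.4915 0.2875 0.1247] F [ 1.0185 -0.213  -0.3636] w 14.2 ff 29.98349905014038
lift 33.8 [0.4913 0.2874 0.2055] F [ 0.3855  0.2467 -1.0995] w 14.0 ff 29.983714520931244
```

View pics/s5.png

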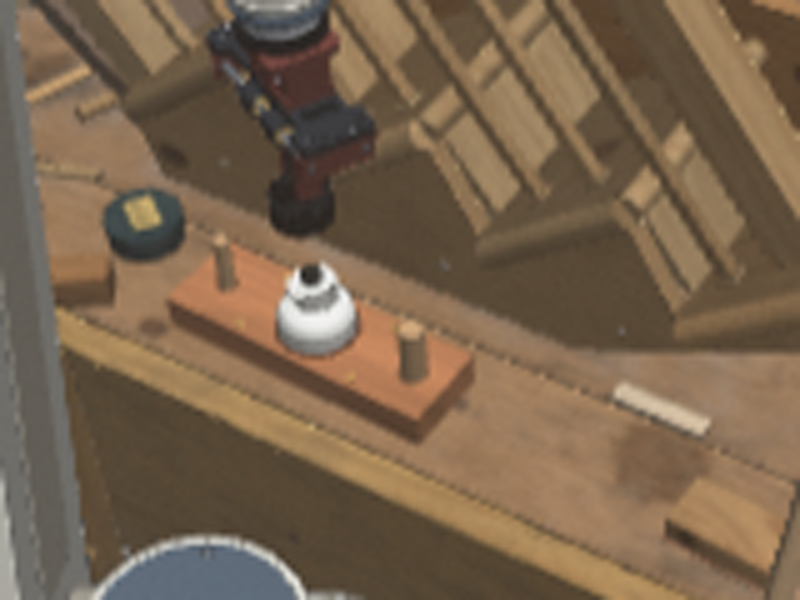

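The cap hangs upright in the gripper at (302,205) above the open neck at (311,275). Both pins are standing in their bores at (223,262) and (412,350).

```bash
python3 -c "
from station import *
print(job_done())"
```

```text
the job is handed in; nothing more can be done
None
```

Job handed in at about 34 s, verdict not shown: both pins are seated and released, and the cap is unlocked and held upright about 8 cm above the neck. My first pinch caught the skirt, so I let go and re-gripped the bar before turning.

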